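# Prop up the egg roll-out tray to the fourth click

### The job

Raise the ratchet column under the egg roll-out tray from its lowest position to its fourth click, no further, and let it down gently until the pawl carries it, without dropping it or ramming it on to the pawl. Then throw the red-tipped lock lever over to its far stop, let go of everything and leave the other things on the table alone.

Things in the scene. Friction and masses are not known exactly. Their poses are not given: they have to be found in the camera images.
- grip (a point): Centre of the yellow grip block on top of the ratchet column: 44 mm long along the stand's x, 16 mm along its y, 36 mm high, free on both y sides. Pull straight up. A yellow arm 33 to 49 mm below this point runs to the stand's +x and carries the tray's near end on a roller. Axes as the stand's.
- column (a joint): Lift of the column (m), 0 (lowest, the start) to 0.10. Lifting it, with its share of the tray, takes 6 to 10 N, plus the pawl's resistance. It has 7 notches 10 mm apart: the first click comes after 11 to 36 mm of lift, the next every 10 mm. A passed click cannot be undone: let down, the column comes to rest on the pawl under the last notch passed, within 1 mm of where it clicked.
- stand: Grey steel base, 460 x 200 x 12 mm, fixed to the table, carrying the column, tray and its hinge posts (360 mm beyond the column). Origin on the table under the column's axis; x points from the column to the tray's hinge, y to the left of that, z up. The grey tray (285 x 200 mm) begins 75 mm beyond the column's axis.
- collar: Blue pawl collar, clamped round the column's guide at a height that varies; carries the brass spring pawl and, on the stand's -y side, the lock lever. Over the last 8 mm before each click the pawl adds some 6 to 11 N to the lift; this falls away within about 1 mm at the click. Origin on the column's axis; axes as the stand's.
- lock_tip (a point): Centre of the red 26 mm ball on the lock lever. The lever stands 130 mm to the stand's -y side of the column's axis, is 55 mm long from pivot to ball, and turns about the stand's y; its pivot is 22 mm above the collar's origin. It leans 0.6 rad to the stand's -x when open and 0.6 rad to +x when locked.
- lock (a joint): Lock lever angle (rad): 0 open (leaning to the stand's -x, its start, within 0.1), 1.2 locked (stop). It takes about 1 N at the ball and stays where it is left.
- carton: Closed grey pulp egg carton, 110 x 160 x 66 mm, loose bystander; origin under its centre.
- spray: Green bottle, 60 mm across, 170 mm high, loose bystander; origin under its centre.
- mug: Blue mug, 80 mm across, 90 mm high, loose bystander; origin under its centre.
- brush: Hand brush lying flat, loose bystander.

How it is judged:
By the outcome, as a careful person would: the job done as asked, in the order asked, and still so for the second after the job is handed in, with the robot touching nothing.
It also fails if it takes over 69 s, if anything falls off the work surface, if the arm or the gripper's body presses on something with over 40 N, if the wrist force passes 120 N, or if a joint passes its speed limit or range.

### The arm

A 7-joint arm with a two-finger parallel gripper is mounted at the origin on the work surface. World frame = base frame: x ahead of the robot, y to its left, z up, the work surface at z = 0. Lengths are in mm, angles in rad, forces in N, time in s.
With the tool pointing down it reaches from about 350 to 775 mm from the base axis. Payload 3.1 kg.
Tool frame: the origin (TCP) lies on the centre line of the jaws, within the pads' length; the fingertips stand 14 mm ahead of it and the grasp point (between the pads) lies 5 mm behind it (bot.nose_length is the distance from the TCP to the fingertips, in mm); z points along the fingers, y is the line along which they close (so a half turn about z gives the same grasp; the last joint's range is limited). The gripper opens to 85 mm and grips with 20 to 120 N. Pads are 22 mm wide; open, the fingers measure 114 mm over their backs; the gripper's body (76 mm by 85 mm) begins 54 mm behind the grasp point. The pads swing forward as they close: fully open they stand 13 mm farther back than shut.
Start: joints at [-1.265, 0.311, 0.014, 1.512, -0.004, 1.319, -0.027], TCP at [187.43, 517.095, 245.304] pointing down, gripper open.
Joint ranges: [-2.7, 2.7], [-0.3, 1.91], [-1.27, 1.3], [0.12, 2.57], [-1.44, 4.58], [0.2, 2.03], [-3.05, 3.05]. Speed limits (rad/s): [2.79, 2.79, 3.14, 3.14, 3.14, 3.14, 3.14].

### API

Orientations are given as a 3x3 rotation matrix whose columns are the frame's x, y, z axes.
In Python, from cell import monitor, cams, job_done, bot gives the robot as it stands.
- The arm moves only by the shell command python3 -m inch 'ROWS' [FORCE]. ROWS is JSON, a list of rows, each a list of 7 numbers: the closure, from 0 (fully open) to 1 (shut), then the shift along the world's x, y, z in m, then the turn, a rotation vector about the world's x, y, z in rad. A call has 1 to 12 rows; each row shifts and turns the commanded pose from where the row before left it; what a row does not reach is not made up. A row lasts 1/10 s, in which the tool goes at most 50 mm and 8.59 degrees, less where a joint would pass 70% of its speed; a pose out of reach is approached as far as the arm can. A call is refused whole if a number of a shift passes 0.05 or a number of a turn 0.15, either way. A call with a gripper value outside its range is refused whole. The fingers move at their own pace and stop on an object; FORCE is the grip in N (left out, the last holds). Time passes only in rows, so rows that do not move let the fingers close. It gives the time, the measured TCP pose, the force, the opening and the grip force at its end, in the units of the state.
- monitor.get_state(): the state, without advancing time (a new reading comes with each control period).
- cams.read_camera(name): name is "scene" or "top" or "wrist"; returns (picture, depth): 400x640x3 uint8, blue, green, red; 400x640 float32, mm along the optical axis (not along the pixel's ray), 0 where there is no reading.
- cams.camera_info(name): a dict with "intrinsics" (3x3 intrinsics, pixels), "cam_to_world" (4x4, takes a point from camera to world coordinates); the wrist camera has in their place "hand_eye" (4x4, takes a point from camera to tool coordinates, whose origin is the TCP and whose axes are the flange's). Camera axes: x right, y down, z forward; pixel columns grow to the right and rows downward; lengths in mm; the calibration is good to about 2 mm. A picture is of the moment at which its call begins: read the wrist's pose just before it. camera_info takes no time and is no camera call.
- job_done(): hands the job in; it is judged then, once.
The state is a dict: "time": time; "joints": joint angles; "joint_velocities": joint speeds; "joint_torque": joint torques, N m; "position": TCP position; "tool_rot": TCP orientation; "force": force on the tool from outside, world axes, zero at the start; "wrist_torque": the same for the moment, N m; "finger_gap": finger opening in mm; "grip_force": force on a finger pad.
Only numpy, scipy, OpenCV 4.12 (cv2) and the standard library are available. Lean on these libraries where they do the work, as an engineer would, in place of code of your own. Each camera call takes 0.05 s, during which the arm holds its last target. There are 200 camera calls.

## Working session

There is one attempt and no reset: what is moved stays moved. The work goes in short steps, Python scripts to look and compute and a shell command to move; the robot and the scene stay as the last step left them, time stands still between calls to the robot, and variables do not carry over. Pictures are saved under pics/ and viewed, at most 10 in all, crops included, and the job is handed in when it is done.

```bash
ls; mkdir -p pics
python3 - <<'E'
from cell import monitor,cams
import cv2,numpy as np
for n in("scene","top"):
    p,d=cams.read_camera(n);cv2.imwrite(f"pics/{n}0.png",p);np.save(f"{n}0.npy",d)
    i=cams.camera_info(n);print(n,np.round(i["intrinsics"],1).tolist(),np.round(i["cam_to_world"],3).tolist())
s=monitor.get_state();print(s["time"],np.round(s["tool_rot"],2).tolist(),s["finger_gap"],s["force"])
E
```

```text
pics
scene [[471.1, 0.0, 318.7], [0.0, 471.1, 209.9], [0.0, 0.0, 1.0]] [[0.682, 0.493, -0.54, 1275.408], [0.731, -0.457, 0.506, -708.156], [0.003, -0.74, -0.672, 1084.276], [0.0, 0.0, 0.0, 1.0]]
top [[372.6, 0.0, 318.8], [0.0, 372.6, 197.4], [0.0, 0.0, 1.0]] [[-0.014, -0.99, 0.14, 373.178], [-1.0, 0.011, -0.024, 6.992], [0.022, -0.141, -0.99, 1092.164], [0.0, 0.0, 0.0, 1.0]]
0.1 [[-0.94, 0.34, -0.0], [0.34, 0.94, -0.0], [-0.0, -0.0, -1.0]] 85.51110512571599 [0.29990953 0.51184751 0.39660361]
```

View pics/scene0.png

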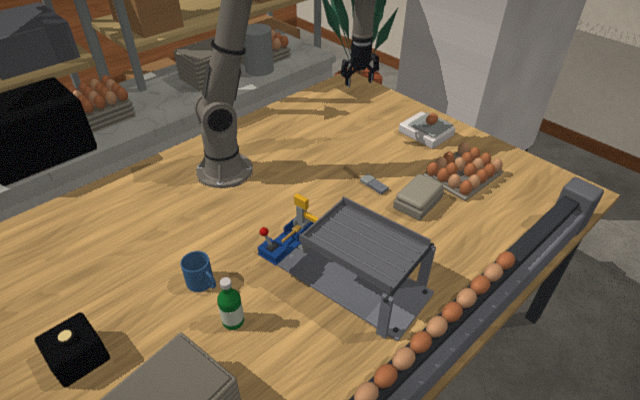

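View pics/top0.png

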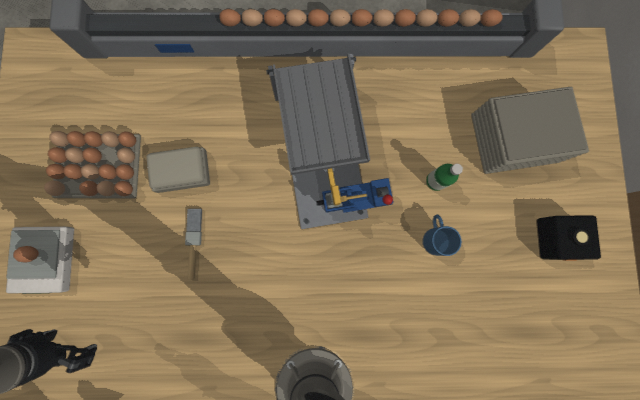

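The stand lies ahead of the robot. In the top view the column is at about (335,190) and the red ball at (388,199). In the scene view the grip is at (301,202) and the ball at (264,231). I'll segment them and zoom in.

```bash
cat > h.py <<'E'
import numpy as np,cv2
from cell import cams,monitor
def world(n,us,vs,z,T=None):
    i=cams.camera_info(n);K=np.array(i["intrinsics"]);T=np.array(i["cam_to_world"]) if T is None else T
    P=np.stack([(us-K[0,2])/K[0,0]*z,(vs-K[1,2])/K[1,1]*z,z,np.ones_like(z)])
    return (T@P)[:3].T
def masks(p):
    b,g,r=[p[...,k].astype(int) for k in range(3)]
    return dict(yellow=(r>120)&(g>90)&(b<70)&(r-g<90)&(g-b>75),red=(r>110)&(g<60)&(b<60),blue=(b>70)&(b-r>45)&(b-g>25))
E
python3 - <<'E'
from h import *
for n,(x,y,w,h) in dict(scene=(230,180,120,90),top=(270,140,140,105)).items():
    p=cv2.imread(f"pics/{n}0.png");d=np.load(f"{n}0.npy")
    for c,m in masks(p).items():
        mm=np.zeros_like(m);mm[y:y+h,x:x+w]=m[y:y+h,x:x+w];mm&=d>0
        v,u=np.nonzero(mm);W=world(n,u,v,d[v,u].astype(float))
        print(n,c,len(u),np.percentile(W,[2,50,98],axis=0).round().tolist())
        if c=="yellow":
            t=W[W[:,2]>W[:,2].max()-12];print("  top",len(t),np.percentile(t,[5,50,95],axis=0).round().tolist())
    # tray plane edges / base corners direction
    cv2.imwrite(f"pics/{n}c.png",cv2.resize(p[y:y+h,x:x+w],None,fx=5.5,fy=5.5,interpolation=cv2.INTER_CUBIC))
# base edges from top picture
d=np.load("top0.npy")
for uv in[(293,176),(302,226),(367,217),(307,222),(362,214),(288,165),(366,158),(276,72),(350,62)]:
    u,v=uv;print(uv,world("top",np.array([u]),np.array([v]),np.array([float(d[v,u])])).round().tolist())
E
```

```text
scene yellow 194 [[488.0, -66.0, 157.0], [518.0, -58.0, 200.0], [561.0, -47.0, 221.0]]
  top 65 [[488.0, -65.0, 213.0], [505.0, -59.0, 218.0], [526.0, -50.0, 222.0]]
scene red 38 [[495.0, -200.0, 167.0], [503.0, -192.0, 175.0], [509.0, -182.0, 179.0]]
scene blue 626 [[487.0, -211.0, 92.0], [533.0, -162.0, 108.0], [560.0, -60.0, 127.0]]
top yellow 95 [[486.0, -62.0, 166.0], [514.0, -52.0, 218.0], [566.0, -44.0, 222.0]]
  top 67 [[488.0, -62.0, 216.0], [507.0, -55.0, 219.0], [522.0, -50.0, 222.0]]
top red 51 [[487.0, -198.0, 169.0], [495.0, -188.0, 177.0], [505.0, -179.0, 181.0]]
top blue 763 [[479.0, -201.0, 93.0], [511.0, -136.0, 99.0], [556.0, -33.0, 128.0]]
(293, 176) [[591.0, 56.0, 13.0]]
(302, 226) [[443.0, 31.0, 11.0]]
(367, 217) [[467.0, -158.0, 13.0]]
(307, 222) [[454.0, 16.0, 22.0]]
(362, 214) [[476.0, -144.0, 13.0]]
(288, 165) [[628.0, 72.0, -3.0]]
(366, 158) [[601.0, -135.0, 180.0]]
(276, 72) [[836.0, 92.0, 171.0]]
(350, 62) [[852.0, -100.0, 194.0]]
```

View pics/scenec.png

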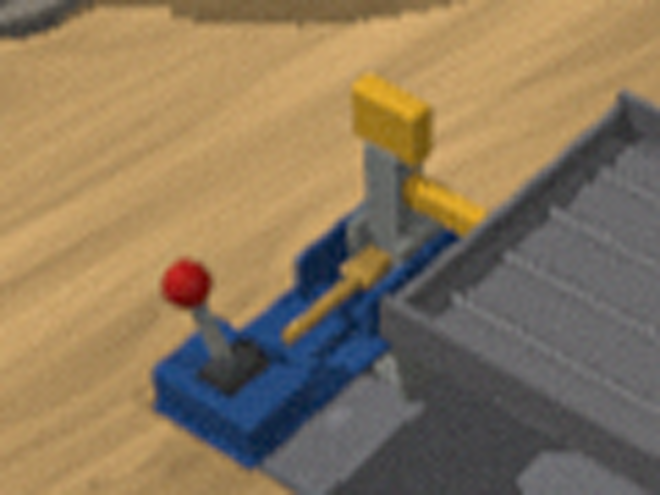

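View pics/topc.png

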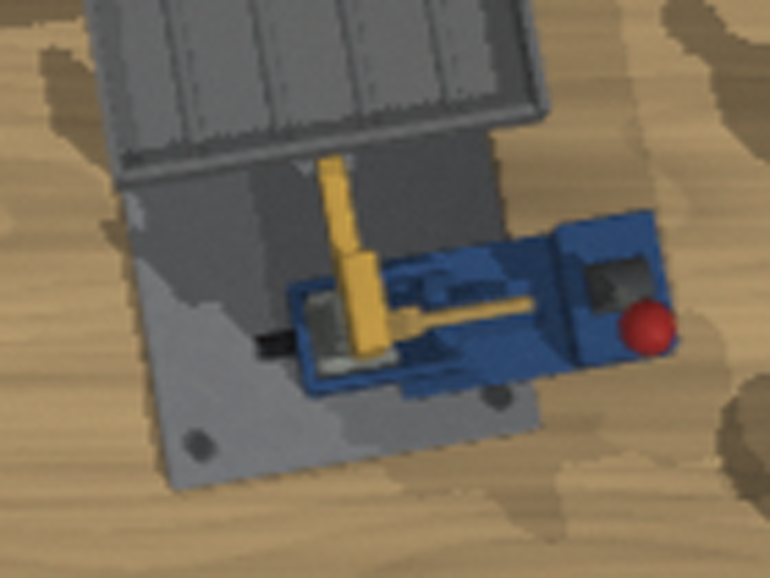

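The stand's yaw is about 0.148 rad. The grip centre is near (506,-56,202) and the ball near (495,-188,168). I'll move above the grip and turn the tool by +0.5.

```bash
python3 -m inch '[[0,0.01,-0.018,0.02,0,0,0.02],[0,0.023,-0.041,0.02,0,0,0.04],[0,0.023,-0.041,0.01,0,0,0.04],[0,0.023,-0.041,0,0,0,0.04],[0,0.023,-0.041,0,0,0,0.04],[0,0.023,-0.041,0,0,0,0.04],[0,0.023,-0.041,0,0,0,0.04],[0,0.023,-0.041,0,0,0,0.04],[0,0.023,-0.041,0,0,0,0.04]]'
python3 -m inch '[[0,0.023,-0.041,0,0,0,0.04],[0,0.023,-0.041,0,0,0,0.04],[0,0.023,-0.041,0,0,0,0.04],[0,0.023,-0.041,0,0,0,0.04],[0,0.023,-0.041,0,0,0,0.04],[0,0.012,-0.022,0,0,0,0],[0,0,0,0,0,0,0],[0,0,0,0,0,0,0]]'
python3 - <<'E'
from h import *
s=monitor.get_state();p,d=cams.read_camera("wrist");i=cams.camera_info("wrist")
R=np.array(s["tool_rot"]);T=np.eye(4);T[:3,:3]=R;T[:3,3]=s["position"];T=T@np.array(i["hand_eye"])
print(s["time"],s["position"],R.round(3).tolist(),s["force"])
cv2.imwrite("pics/w1.png",p)
d=d.astype(float)
for c,m in masks(p).items():
    v,u=np.nonzero(m&(d>0))
    if len(u)<20:print(c,len(u));continue
    W=world("wrist",u,v,d[v,u],T);print(c,len(u),np.percentile(W,[1,50,99],axis=0).round(1).tolist())
    if c=="yellow":
        t=W[W[:,2]>W[:,2].max()-8];r=cv2.minAreaRect(t[:,:2].astype(np.float32));print("top",len(t),r,np.median(t[:,2]))
E
```

```text
time: 1.0
position: [381.2, 170.0, 294.7]
tool_rot: [[-1.0, 0.006, -0.0], [0.006, 1.0, 0.0], [0.0, 0.0, -1.0]]
force: [2.0, -0.0, -1.1]
finger_gap: 85.4
grip_force: 0.0
time: 1.8
position: [507.6, -55.0, 294.2]
tool_rot: [[-0.982, -0.19, -0.002], [-0.19, 0.982, 0.001], [0.001, 0.001, -1.0]]
force: [-0.3, 0.2, -0.1]
finger_gap: 85.2
grip_force: 0.0
1.8 [507.590751   -54.98642076 294.2327899 ] [[-0.982, -0.19, -0.002], [-0.19, 0.982, 0.001], [0.001, 0.001, -1.0]] [-0.30205399  0.23195248 -0.05226447]
yellow 1873 [[484.3, -65.5, 165.0], [509.6, -54.9, 216.9], [577.6, -42.0, 218.7]]
top 1471 ((505.44793701171875, -56.496986389160156), (43.26658248901367, 14.230674743652344), 9.094420433044434) 217.22138798920633
red 665 [[486.8, -198.7, 167.8], [495.4, -188.0, 175.0], [506.7, -179.8, 178.2]]
blue 6106 [[428.6, -332.4, 89.8], [504.1, -135.3, 118.1], [557.5, -33.3, 125.4]]
```

View pics/w1.png

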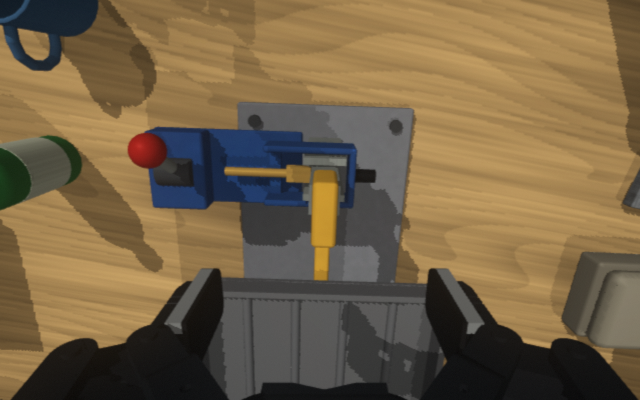

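In the wrist view the grip block is at (323,210) with yaw 9.1°, and the ball is at (147,150). The grip's measured centre is (505.5,-56.5), with its top at z≈218. I'll correct for that, descend and grasp.

```bash
python3 -m inch '[[0,-0.002,-0.0015,-0.02,0,0,-0.033],[0,0,0,-0.02,0,0,0],[0,0,0,-0.02,0,0,0],[0,0,0,-0.02,0,0,0],[0,0,0,-0.017,0,0,0],[0,0,0,0,0,0,0],[0,0,0,0,0,0,0]]'
python3 -m inch '[[0.4,0,0,0,0,0,0],[0.6,0,0,0,0,0,0],[0.7,0,0,0,0,0,0],[0.8,0,0,0,0,0,0],[1,0,0,0,0,0,0],[1,0,0,0,0,0,0],[1,0,0,0,0,0,0],[1,0,0,0,0,0,0]]' 80
```

```text
time: 2.55
position: [505.8, -55.0, 198.2]
tool_rot: [[-0.987, -0.161, -0.0], [-0.161, 0.987, 0.001], [0.0, 0.001, -1.0]]
force: [0.3, -0.3, 0.6]
finger_gap: 85.1
grip_force: 0.0
time: 3.35
position: [506.0, -55.5, 199.0]
tool_rot: [[-0.987, -0.158, 0.0], [-0.158, 0.987, 0.002], [-0.0, 0.002, -1.0]]
force: [-3.0, 3.7, 6.0]
finger_gap: 15.1
grip_force: 129.6
```

```bash
f(){ grep -E 'time|pos|force|gap'|tr '\n' ' ';echo; }
python3 -m inch '[[1,0,0,0.001,0,0,0],[1,0,0,0.001,0,0,0],[1,0,0,0,0,0,0]]'|f
python3 -m inch '[[1,0,0,0.001,0,0,0],[1,0,0,0.001,0,0,0],[1,0,0,0,0,0,0]]'|f
python3 -m inch '[[1,0,0,0.001,0,0,0],[1,0,0,0.001,0,0,0],[1,0,0,0,0,0,0]]'|f
python3 -m inch '[[1,0,0,0.001,0,0,0],[1,0,0,0.001,0,0,0],[1,0,0,0,0,0,0]]'|f
python3 -m inch '[[1,0,0,0.001,0,0,0],[1,0,0,0,0,0,0]]'|f
python3 -m inch '[[1,0,0,0.001,0,0,0],[1,0,0,0,0,0,0]]'|f
```

```text
time: 3.65 position: [505.9, -55.6, 199.1] force: [1.3, 5.5, -4.8] finger_gap: 14.7 grip_force: 127.5 
time: 3.95 position: [505.9, -55.5, 200.9] force: [2.8, 4.7, -6.7] finger_gap: 14.9 grip_force: 127.0 
time: 4.25 position: [505.9, -55.5, 203.0] force: [2.6, 5.1, -7.5] finger_gap: 15.1 grip_force: 127.0 
time: 4.55 position: [505.9, -55.5, 205.0] force: [1.9, 5.3, -6.8] finger_gap: 15.1 grip_force: 127.0 
time: 4.75 position: [505.9, -55.5, 205.9] force: [1.6, 4.6, -6.3] finger_gap: 14.7 grip_force: 127.0 
time: 4.95 position: [505.9, -55.5, 206.9] force: [1.5, 3.9, -7.0] finger_gap: 14.8 grip_force: 127.0
```

```bash
f(){ grep -E 'time|pos|force|gap'|tr '\n' ' ';echo; }
python3 -m inch '[[1,0,0.0005,0.001,0,0,0],[1,0,0,0,0,0,0]]'|f
python3 -m inch '[[1,0,0,0.001,0,0,0],[1,0,0,0,0,0,0]]'|f
python3 -m inch '[[1,0,0,0.001,0,0,0],[1,0,0,0,0,0,0]]'|f
python3 -m inch '[[1,0,0,0.001,0,0,0],[1,0,0,0,0,0,0]]'|f
python3 -m inch '[[1,0,0,0.001,0,0,0],[1,0,0,0,0,0,0]]'|f
python3 -m inch '[[1,0,0,0.001,0,0,0],[1,0,0,0,0,0,0]]'|f
python3 -m inch '[[1,0,0,0.001,0,0,0],[1,0,0,0,0,0,0]]'|f
python3 -m inch '[[1,0,0,0.001,0,0,0],[1,0,0,0,0,0,0]]'|f
python3 -m inch '[[1,0,0,0.001,0,0,0],[1,0,0,0,0,0,0]]'|f
python3 -m inch '[[1,0,0,0.001,0,0,0],[1,0,0,0,0,0,0]]'|f
```

```text
time: 5.15 position: [505.9, -55.5, 208.2] force: [2.0, 4.5, -8.2] finger_gap: 14.9 grip_force: 126.9 
time: 5.35 position: [505.9, -55.5, 209.5] force: [3.3, 3.9, -7.7] finger_gap: 15.0 grip_force: 127.0 
time: 5.55 position: [505.9, -55.6, 210.6] force: [2.1, 4.6, -6.7] finger_gap: 14.7 grip_force: 127.0 
time: 5.75 position: [505.9, -55.5, 211.6] force: [2.4, 4.1, -6.3] finger_gap: 14.9 grip_force: 127.0 
time: 5.95 position: [505.9, -55.5, 212.6] force: [2.3, 4.6, -7.8] finger_gap: 15.2 grip_force: 127.0 
time: 6.15 position: [505.9, -55.5, 213.5] force: [2.8, 4.2, -6.8] finger_gap: 14.8 grip_force: 127.0 
time: 6.35 position: [505.9, -55.6, 214.5] force: [2.3, 5.5, -7.2] finger_gap: 14.8 grip_force: 127.0 
time: 6.55 position: [505.9, -55.5, 215.6] force: [3.0, 5.3, -7.3] finger_gap: 15.0 grip_force: 127.0 
time: 6.75 position: [505.9, -55.5, 216.5] force: [2.3, 3.8, -6.5] finger_gap: 15.3 grip_force: 127.0 
time: 6.95 position: [505.9, -55.5, 217.5] force: [2.9, 5.0, -7.4] finger_gap: 14.8 grip_force: 127.0
```

```bash
f(){ grep -E 'time|pos|force|gap'|tr '\n' ' ';echo; }
python3 -m inch '[[1,0,0,0.001,0,0,0],[1,0,0,0,0,0,0]]'|f
python3 -m inch '[[1,0,0,0.001,0,0,0],[1,0,0,0,0,0,0]]'|f
python3 -m inch '[[1,0,0,0.001,0,0,0],[1,0,0,0,0,0,0]]'|f
python3 -m inch '[[1,0,0,0.001,0,0,0],[1,0,0,0,0,0,0]]'|f
python3 -m inch '[[1,0,0,0.001,0,0,0],[1,0,0,0,0,0,0]]'|f
python3 -m inch '[[1,0,0,0.001,0,0,0],[1,0,0,0,0,0,0]]'|f
python3 -m inch '[[1,0,0,0.001,0,0,0],[1,0,0,0,0,0,0]]'|f
python3 -m inch '[[1,0,0,0.001,0,0,0],[1,0,0,0,0,0,0]]'|f
python3 -m inch '[[1,0,0,0.001,0,0,0],[1,0,0,0,0,0,0]]'|f
python3 -m inch '[[1,0,0,0.001,0,0,0],[1,0,0,0,0,0,0]]'|f
```

```text
time: 7.15 position: [505.9, -55.5, 218.5] force: [3.1, 5.5, -6.9] finger_gap: 14.7 grip_force: 127.0 
time: 7.35 position: [505.9, -55.6, 219.5] force: [2.6, 4.2, -7.7] finger_gap: 15.0 grip_force: 127.0 
time: 7.55 position: [505.9, -55.5, 220.5] force: [2.5, 4.5, -7.2] finger_gap: 15.0 grip_force: 127.0 
time: 7.75 position: [505.9, -55.5, 221.5] force: [1.9, 4.8, -7.2] finger_gap: 15.3 grip_force: 127.0 
time: 7.95 position: [505.9, -55.5, 222.5] force: [2.1, 4.1, -7.1] finger_gap: 14.9 grip_force: 127.0 
time: 8.15 position: [505.9, -55.5, 223.5] force: [1.2, 4.1, -7.7] finger_gap: 15.0 grip_force: 127.0 
time: 8.35 position: [505.9, -55.6, 224.5] force: [1.8, 5.4, -7.4] finger_gap: 14.5 grip_force: 127.0 
time: 8.55 position: [505.9, -55.5, 225.3] force: [3.2, 3.8, -8.5] finger_gap: 14.8 grip_force: 126.8 
time: 8.75 position: [505.9, -55.5, 225.6] force: [4.7, 3.1, -12.0] finger_gap: 15.1 grip_force: 126.1 
time: 8.95 position: [505.9, -55.5, 226.2] force: [5.3, 2.9, -13.1] finger_gap: 15.0 grip_force: 125.6
```

```bash
f(){ grep -E 'time|pos|force|gap'|tr '\n' ' ';echo; }
python3 -m inch '[[1,0,0,0.001,0,0,0],[1,0,0,0,0,0,0]]'|f
python3 -m inch '[[1,0,0,0.001,0,0,0],[1,0,0,0,0,0,0]]'|f
python3 -m inch '[[1,0,0,0.001,0,0,0],[1,0,0,0,0,0,0]]'|f
python3 -m inch '[[1,0,0,0.001,0,0,0],[1,0,0,0,0,0,0]]'|f
python3 -m inch '[[1,0,0,0.001,0,0,0],[1,0,0,0,0,0,0]]'|f
python3 -m inch '[[1,0,0,0.001,0,0,0],[1,0,0,0,0,0,0]]'|f
python3 -m inch '[[1,0,0,0.001,0,0,0],[1,0,0,0,0,0,0]]'|f
python3 -m inch '[[1,0,0,0.001,0,0,0],[1,0,0,0,0,0,0]]'|f
python3 -m inch '[[1,0,0,0.001,0,0,0],[1,0,0,0,0,0,0]]'|f
python3 -m inch '[[1,0,0,0.001,0,0,0],[1,0,0,0,0,0,0]]'|f
python3 -m inch '[[1,0,0,0.001,0,0,0],[1,0,0,0,0,0,0]]'|f
python3 -m inch '[[1,0,0,0.001,0,0,0],[1,0,0,0,0,0,0]]'|f
```

```text
time: 9.15 position: [505.9, -55.5, 227.0] force: [5.0, 4.2, -13.7] finger_gap: 14.8 grip_force: 125.5 
time: 9.35 position: [505.9, -55.5, 228.0] force: [6.2, 3.6, -14.2] finger_gap: 14.7 grip_force: 125.4 
time: 9.55 position: [505.8, -55.5, 228.8] force: [5.8, 3.8, -15.2] finger_gap: 15.1 grip_force: 125.3 
time: 9.75 position: [505.9, -55.5, 229.8] force: [5.5, 3.3, -15.9] finger_gap: 15.2 grip_force: 125.3 
time: 9.95 position: [505.9, -55.5, 230.8] force: [4.7, 3.6, -14.6] finger_gap: 14.9 grip_force: 125.3 
time: 10.15 position: [505.8, -55.5, 231.7] force: [4.3, 3.4, -15.8] finger_gap: 14.8 grip_force: 125.2 
time: 10.35 position: [505.9, -55.5, 232.6] force: [6.0, 2.3, -16.5] finger_gap: 15.0 grip_force: 125.1 
time: 10.55 position: [505.9, -55.5, 234.5] force: [1.8, 4.9, -7.1] finger_gap: 15.1 grip_force: 127.1 
time: 10.75 position: [505.9, -55.5, 235.6] force: [5.2, 3.9, -10.9] finger_gap: 14.8 grip_force: 126.2 
time: 10.95 position: [505.9, -55.5, 236.1] force: [4.4, 3.9, -12.5] finger_gap: 15.0 grip_force: 125.8 
time: 11.15 position: [505.8, -55.5, 237.0] force: [5.4, 3.6, -14.2] finger_gap: 15.1 grip_force: 125.6 
time: 11.35 position: [505.9, -55.5, 237.9] force: [5.0, 5.4, -14.2] finger_gap: 15.0 grip_force: 125.5
```

Click 1 came at about 233.3, so click 4 is expected near 263.3.

```bash
f(){ grep -E 'time|pos|force|gap'|tr '\n' ' ';echo; }
python3 -m inch '[[1,0,0,0.001,0,0,0],[1,0,0,0.001,0,0,0],[1,0,0,0.001,0,0,0],[1,0,0,0,0,0,0]]'|f
python3 -m inch '[[1,0,0,0.001,0,0,0],[1,0,0,0,0,0,0]]'|f
python3 -m inch '[[1,0,0,0.001,0,0,0],[1,0,0,0,0,0,0]]'|f
python3 -m inch '[[1,0,0,0.001,0,0,0],[1,0,0,0,0,0,0]]'|f
python3 -m inch '[[1,0,0,0.001,0,0,0],[1,0,0,0,0,0,0]]'|f
python3 -m inch '[[1,0,0,0.001,0,0,0],[1,0,0,0,0,0,0]]'|f
python3 -m inch '[[1,0,0,0.001,0,0,0],[1,0,0,0.001,0,0,0],[1,0,0,0.001,0,0,0],[1,0,0,0,0,0,0]]'|f
python3 -m inch '[[1,0,0,0.001,0,0,0],[1,0,0,0.001,0,0,0],[1,0,0,0,0,0,0]]'|f
python3 -m inch '[[1,0,0,0.001,0,0,0],[1,0,0,0,0,0,0]]'|f
python3 -m inch '[[1,0,0,0.001,0,0,0],[1,0,0,0,0,0,0]]'|f
```

```text
time: 11.75 position: [505.9, -55.5, 240.7] force: [4.7, 3.8, -15.7] finger_gap: 15.1 grip_force: 125.3 
time: 11.95 position: [505.9, -55.5, 241.6] force: [4.9, 2.7, -15.5] finger_gap: 14.7 grip_force: 125.2 
time: 12.15 position: [505.9, -55.5, 242.5] force: [5.7, 3.9, -16.8] finger_gap: 14.6 grip_force: 125.1 
time: 12.35 position: [505.9, -55.4, 243.5] force: [3.5, 3.9, -7.0] finger_gap: 14.7 grip_force: 127.2 
time: 12.55 position: [505.9, -55.5, 245.6] force: [4.0, 3.9, -11.8] finger_gap: 14.8 grip_force: 126.2 
time: 12.75 position: [505.9, -55.5, 246.1] force: [5.3, 3.6, -13.4] finger_gap: 15.0 grip_force: 125.9 
time: 13.15 position: [505.8, -55.5, 248.7] force: [4.8, 4.3, -15.2] finger_gap: 15.0 grip_force: 125.4 
time: 13.45 position: [505.8, -55.5, 250.6] force: [5.9, 3.8, -15.1] finger_gap: 14.9 grip_force: 125.3 
time: 13.65 position: [505.8, -55.5, 251.5] force: [5.2, 4.1, -16.6] finger_gap: 14.8 grip_force: 125.2 
time: 13.85 position: [505.8, -55.5, 252.4] force: [5.2, 4.1, -16.6] finger_gap: 14.8 grip_force: 125.1
```

Two clicks are done, at about 233 and 243. The third comes next.

```bash
f(){ grep -E 'time|pos|force|gap'|tr '\n' ' ';echo; }
python3 -m inch '[[1,0,0,0.001,0,0,0],[1,0,0,0,0,0,0]]'|f
python3 -m inch '[[1,0,0,0.001,0,0,0],[1,0,0,0,0,0,0]]'|f
python3 -m inch '[[1,0,0,0.001,0,0,0],[1,0,0,0,0,0,0]]'|f
python3 -m inch '[[1,0,0,0.001,0,0,0],[1,0,0,0.001,0,0,0],[1,0,0,0.001,0,0,0],[1,0,0,0,0,0,0]]'|f
python3 -m inch '[[1,0,0,0.001,0,0,0],[1,0,0,0.001,0,0,0],[1,0,0,0,0,0,0]]'|f
python3 -m inch '[[1,0,0,0.001,0,0,0],[1,0,0,0,0,0,0]]'|f
```

```text
time: 14.05 position: [505.8, -55.5, 253.2] force: [5.6, 3.3, -16.6] finger_gap: 14.7 grip_force: 125.0 
time: 14.25 position: [505.9, -55.5, 255.4] force: [4.4, 3.7, -11.1] finger_gap: 14.9 grip_force: 126.3 
time: 14.45 position: [505.9, -55.5, 256.0] force: [5.2, 3.8, -13.8] finger_gap: 15.0 grip_force: 126.0 
time: 14.85 position: [505.9, -55.5, 258.8] force: [5.8, 4.6, -14.5] finger_gap: 15.2 grip_force: 125.6 
time: 15.15 position: [505.8, -55.5, 260.5] force: [4.3, 3.5, -16.3] finger_gap: 15.1 grip_force: 125.4 
time: 15.35 position: [505.8, -55.5, 261.4] force: [6.0, 3.6, -15.6] finger_gap: 14.9 grip_force: 125.2
```

```bash
f(){ grep -E 'time|pos|force|gap'|tr '\n' ' ';echo; }
python3 -m inch '[[1,0,0,0.001,0,0,0],[1,0,0,0,0,0,0]]'|f
python3 -m inch '[[1,0,0,0.0005,0,0,0],[1,0,0,0,0,0,0]]'|f
python3 -m inch '[[1,0,0,0.0005,0,0,0],[1,0,0,0,0,0,0]]'|f
```

```text
time: 15.55 position: [505.8, -55.5, 262.4] force: [5.0, 3.6, -16.4] finger_gap: 14.9 grip_force: 125.2 
time: 15.75 position: [505.8, -55.5, 262.5] force: [6.1, 3.7, -17.4] finger_gap: 15.0 grip_force: 125.0 
time: 15.95 position: [505.8, -55.5, 263.0] force: [5.5, 2.7, -17.7] finger_gap: 15.1 grip_force: 125.1
```

```bash
f(){ grep -E 'time|pos|force|gap'|tr '\n' ' ';echo; }
python3 -m inch '[[1,0,0,0.0005,0,0,0],[1,0,0,0,0,0,0]]'|f
python3 -m inch '[[1,0,0,0.0003,0,0,0],[1,0,0,0,0,0,0]]'|f
```

```text
time: 16.15 position: [505.8, -55.5, 263.2] force: [7.6, 3.6, -19.6] finger_gap: 14.8 grip_force: 124.9 
time: 16.35 position: [505.8, -55.5, 263.3] force: [6.9, 3.6, -19.9] finger_gap: 14.4 grip_force: 124.7
```

```bash
f(){ grep -E 'time|pos|force|gap'|tr '\n' ' ';echo; }
python3 -m inch '[[1,0,0,0.0005,0,0,0],[1,0,0,0,0,0,0]]'|f
python3 -m inch '[[1,0,0,0.0003,0,0,0],[1,0,0,0,0,0,0]]'|f
```

```text
time: 16.55 position: [505.9, -55.5, 265.5] force: [3.8, 4.4, -11.8] finger_gap: 14.7 grip_force: 126.1 
time: 16.75 position: [505.8, -55.5, 265.6] force: [4.6, 3.0, -13.4] finger_gap: 14.9 grip_force: 126.1
```

The fourth click has passed. I'll let it down in fine steps.

```bash
f(){ grep -E 'time|pos|force|gap'|tr '\n' ' ';echo; }
python3 -m inch '[[1,0,0,-0.0005,0,0,0],[1,0,0,-0.0005,0,0,0],[1,0,0,0,0,0,0]]'|f
python3 -m inch '[[1,0,0,-0.0005,0,0,0],[1,0,0,0,0,0,0]]'|f
python3 -m inch '[[1,0,0,-0.0005,0,0,0],[1,0,0,0,0,0,0]]'|f
python3 -m inch '[[1,0,0,-0.0005,0,0,0],[1,0,0,0,0,0,0]]'|f
```

```text
time: 17.05 position: [505.8, -55.5, 265.5] force: [2.5, 4.1, -9.4] finger_gap: 14.9 grip_force: 126.8 
time: 17.25 position: [505.9, -55.5, 265.4] force: [2.1, 5.2, -7.3] finger_gap: 15.1 grip_force: 127.2 
time: 17.45 position: [505.9, -55.5, 265.3] force: [2.3, 4.5, -5.8] finger_gap: 15.3 grip_force: 127.5 
time: 17.65 position: [505.9, -55.5, 265.1] force: [2.4, 4.4, -4.1] finger_gap: 15.0 grip_force: 127.8
```

```bash
f(){ grep -E 'time|pos|force|gap'|tr '\n' ' ';echo; }
python3 -m inch '[[1,0,0,-0.0005,0,0,0],[1,0,0,0,0,0,0]]'|f
python3 -m inch '[[1,0,0,-0.0005,0,0,0],[1,0,0,0,0,0,0]]'|f
python3 -m inch '[[1,0,0,-0.0005,0,0,0],[1,0,0,0,0,0,0]]'|f
python3 -m inch '[[1,0,0,-0.0005,0,0,0],[1,0,0,0,0,0,0]]'|f
```

```text
time: 17.85 position: [505.9, -55.5, 264.6] force: [2.4, 5.4, -4.5] finger_gap: 15.0 grip_force: 127.8 
time: 18.05 position: [505.8, -55.5, 264.1] force: [1.8, 4.4, -3.3] finger_gap: 14.9 grip_force: 127.9 
time: 18.25 position: [505.9, -55.6, 264.1] force: [0.5, 5.0, -2.0] finger_gap: 15.1 grip_force: 128.2 
time: 18.45 position: [505.9, -55.5, 264.1] force: [-0.1, 5.9, -0.9] finger_gap: 15.0 grip_force: 128.6
```

```bash
f(){ grep -E 'time|pos|force|gap'|tr '\n' ' ';echo; }
python3 -m inch '[[1,0,0,-0.0005,0,0,0],[1,0,0,0,0,0,0]]' 60|f
python3 -m inch '[[1,0,0,0,0,0,0],[1,0,0,0,0,0,0],[1,0,0,0,0,0,0]]' 20|f
python3 -m inch '[[0.75,0,0,0,0,0,0],[0.65,0,0,0,0,0,0],[0.5,0,0,0,0,0,0],[0.4,0,0,0,0,0,0],[0.4,0,0,0,0,0,0]]'|f
```

```text
time: 18.65 position: [505.9, -55.5, 264.0] force: [-1.2, 6.1, 1.6] finger_gap: 14.5 grip_force: 129.0 
time: 18.95 position: [505.9, -55.6, 264.0] force: [-0.2, 5.0, 2.1] finger_gap: 15.2 grip_force: 129.0 
time: 19.45 position: [505.8, -56.5, 262.4] force: [0.1, -1.1, -0.2] finger_gap: 51.1 grip_force: 0.0
```

The column now rests on the pawl (264.1, about 65 mm of lift). I'll retreat upward, then go behind the ball with the fingers shut.

```bash
f(){ grep -E 'time|pos|force|gap'|tr '\n' ' ';echo; }
python3 -m inch '[[0.4,0,0,0.015,0,0,0],[0.4,0,0,0.02,0,0,0],[0.4,0,0,0.02,0,0,0],[1,-0.014,-0.035,0,0,0,0],[1,-0.014,-0.035,0,0,0,0],[1,-0.014,-0.035,0,0,0,0],[1,-0.015,-0.036,0,0,0,0],[1,0,0,0,0,0,0],[1,0,0,0,0,0,0]]'|f
python3 - <<'E'
from h import *
s=monitor.get_state();p,d=cams.read_camera("wrist");i=cams.camera_info("wrist")
T=np.eye(4);T[:3,:3]=s["tool_rot"];T[:3,3]=s["position"];T=T@np.array(i["hand_eye"])
d=d.astype(float);cv2.imwrite("pics/w2.png",p)
for c,m in masks(p).items():
    v,u=np.nonzero(m&(d>0))
    if len(u)>20: print(c,np.percentile(world("wrist",u,v,d[v,u],T),[1,50,99],axis=0).round(1).tolist())
E
```

```text
time: 20.35 position: [448.3, -198.1, 317.6] force: [0.9, 1.1, -0.1] finger_gap: -0.3 grip_force: 0.0 
yellow [[483.9, -66.1, 279.2], [497.5, -58.1, 282.1], [516.9, -49.3, 283.4]]
red [[486.7, -200.5, 165.3], [494.0, -191.0, 174.0], [503.9, -180.6, 178.0]]
blue [[384.8, -390.0, 88.6], [499.3, -123.8, 102.3], [546.5, -35.0, 125.4]]
```

View pics/w2.png

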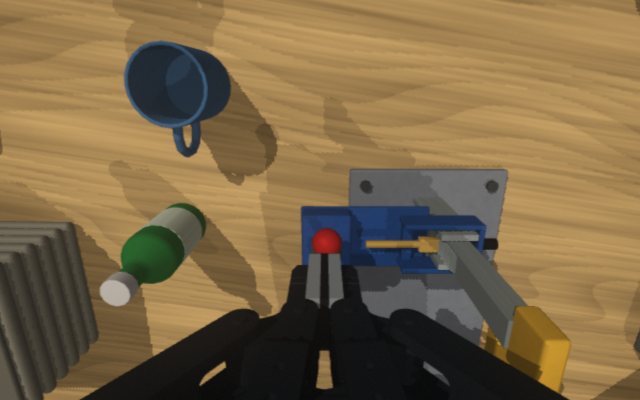

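The closed fingers at (326,280) are in line with the ball at (326,241), and the column sits 65 mm up. I'll descend behind the ball.

```bash
f(){ grep -E 'time|pos|force|gap'|tr '\n' ' ';echo; }
python3 -m inch '[[1,0,0,-0.035,0,0,0],[1,0,0,-0.035,0,0,0],[1,0,0,-0.035,0,0,0],[1,0,0,-0.03,0,0,0],[1,0,0,-0.01,0,0,0],[1,0,0,0,0,0,0],[1,0,0,0,0,0,0]]'|f
python3 -m inch '[[1,0.005,0.0008,0,0,0,0],[1,0.005,0.0008,0,0,0,0],[1,0.005,0.0008,0,0,0,0],[1,0,0,0,0,0,0]]'|f
python3 -m inch '[[1,0.004,0.0006,0.0015,0,0,0],[1,0.004,0.0006,0.0015,0,0,0],[1,0.004,0.0006,0.0015,0,0,0],[1,0,0,0,0,0,0]]'|f
python3 -m inch '[[1,0.004,0.0006,0.0015,0,0,0],[1,0.004,0.0006,0.001,0,0,0],[1,0.004,0.0006,0.001,0,0,0],[1,0,0,0,0,0,0]]'|f
```

```text
time: 21.1 position: [450.2, -196.9, 173.7] force: [-0.0, -1.0, -0.5] finger_gap: -0.0 grip_force: 0.0 
time: 21.5 position: [465.3, -194.3, 172.9] force: [0.3, 0.1, 0.3] finger_gap: -0.2 grip_force: 0.0 
time: 21.9 position: [476.2, -192.9, 177.2] force: [0.1, -0.3, 0.8] finger_gap: -0.0 grip_force: 0.1 
time: 22.3 position: [489.2, -190.9, 180.7] force: [-0.3, -0.3, 0.5] finger_gap: -0.1 grip_force: 0.2
```

```bash
f(){ grep -E 'time|pos|force|gap'|tr '\n' ' ';echo; }
python3 -m inch '[[1,0.004,0.0006,0,0,0,0],[1,0.004,0.0006,0,0,0,0],[1,0.004,0.0006,0,0,0,0],[1,0.004,0.0006,0,0,0,0],[1,0,0,0,0,0,0]]'|f
python3 -m inch '[[1,0.004,0.0006,-0.001,0,0,0],[1,0.004,0.0006,-0.0015,0,0,0],[1,0.004,0.0006,-0.0015,0,0,0],[1,0,0,0,0,0,0]]'|f
python3 -m inch '[[1,0.003,0.0005,-0.0015,0,0,0],[1,0.003,0.0005,-0.0015,0,0,0],[1,0,0,0,0,0,0]]'|f
python3 -m inch '[[1,0.002,0.0003,-0.001,0,0,0],[1,0.002,0.0003,-0.001,0,0,0],[1,0,0,0,0,0,0]]'|f
python3 -m inch '[[1,0.002,0.0003,0,0,0,0],[1,0,0,0,0,0,0]]'|f
python3 -m inch '[[1,0.002,0.0003,0,0,0,0],[1,0,0,0,0,0,0]]'|f
```

```text
time: 22.8 position: [505.1, -188.3, 180.4] force: [-0.3, 0.3, -0.4] finger_gap: -0.4 grip_force: 0.0 
time: 23.2 position: [516.7, -186.5, 176.1] force: [0.2, 0.4, 0.4] finger_gap: 0.3 grip_force: 0.0 
time: 23.5 position: [522.4, -185.6, 173.2] force: [-0.0, 1.0, -0.8] finger_gap: -0.1 grip_force: 0.0 
time: 23.8 position: [526.3, -185.2, 171.3] force: [-0.7, -0.8, -0.3] finger_gap: -0.0 grip_force: 0.1 
time: 24.0 position: [527.8, -184.9, 171.1] force: [-0.9, -0.4, -0.5] finger_gap: 0.1 grip_force: 0.4 
time: 24.2 position: [529.8, -184.6, 171.2] force: [-0.8, 0.0, -1.4] finger_gap: -0.3 grip_force: 0.6
```

```bash
f(){ grep -E 'time|pos|force|gap'|tr '\n' ' ';echo; }
python3 -m inch '[[1,0.002,0.0003,0,0,0,0],[1,0,0,0,0,0,0]]'|f
python3 -m inch '[[1,0.002,0.0003,0,0,0,0],[1,0,0,0,0,0,0]]'|f
python3 -m inch '[[1,0.002,0.0003,0,0,0,0],[1,0,0,0,0,0,0]]'|f
python3 - <<'E'
from h import *
p,d=cams.read_camera("scene");cv2.imwrite("pics/s2.png",cv2.resize(p[150:270,220:380],None,fx=5,fy=5,interpolation=cv2.INTER_CUBIC))
E
```

```text
time: 24.4 position: [532.1, -184.3, 171.4] force: [-1.5, -0.8, -0.3] finger_gap: 0.2 grip_force: 0.6 
time: 24.6 position: [532.9, -184.3, 171.3] force: [-5.4, -0.4, 0.3] finger_gap: -0.0 grip_force: 2.2 
time: 24.8 position: [533.1, -184.3, 171.2] force: [-8.3, -0.3, 3.0] finger_gap: 0.4 grip_force: 4.0
```

View pics/s2.png

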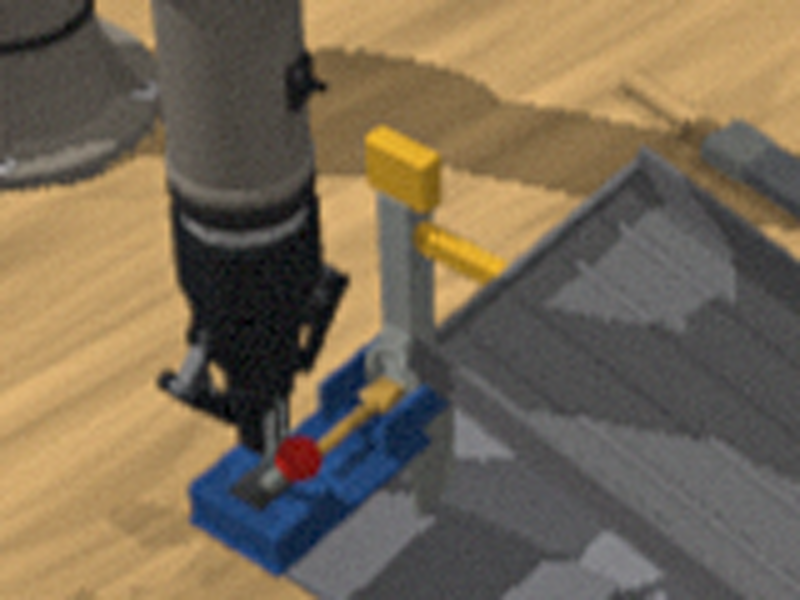

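The lever is against its stop: the force rose at x=533, as predicted, and the ball at (298,458) leans to +x. I'll back off, rise and check.

```bash
f(){ grep -E 'time|pos|force|gap'|tr '\n' ' ';echo; }
python3 -m inch '[[1,-0.005,-0.0008,0,0,0,0],[1,-0.015,-0.0025,0,0,0,0],[1,-0.015,-0.0025,0,0,0,0],[1,-0.01,0,0.03,0,0,0],[1,-0.01,0,0.04,0,0,0],[1,-0.01,0,0.04,0,0,0],[1,-0.01,0,0.03,0,0,0],[1,0,0,0,0,0,0],[1,0,0,0,0,0,0]]'|f
python3 - <<'E'
from h import *
s=monitor.get_state();p,d=cams.read_camera("wrist");i=cams.camera_info("wrist")
T=np.eye(4);T[:3,:3]=s["tool_rot"];T[:3,3]=s["position"];T=T@np.array(i["hand_eye"])
d=d.astype(float)
for c,m in masks(p).items():
    v,u=np.nonzero(m&(d>0))
    if len(u)>20: print(c,np.percentile(world("wrist",u,v,d[v,u],T),[1,50,99],axis=0).round(1).tolist())
p,d=cams.read_camera("top");cv2.imwrite("pics/t3.png",p)
E
```

```text
time: 25.75 position: [462.4, -189.4, 312.6] force: [1.1, 0.8, -1.2] finger_gap: 0.0 grip_force: 0.0 
yellow [[483.9, -66.0, 230.5], [501.6, -57.1, 282.0], [536.4, -48.7, 283.5]]
blue [[392.3, -387.4, 88.7], [503.7, -133.4, 104.8], [554.1, -35.2, 125.2]]
```

View pics/t3.png

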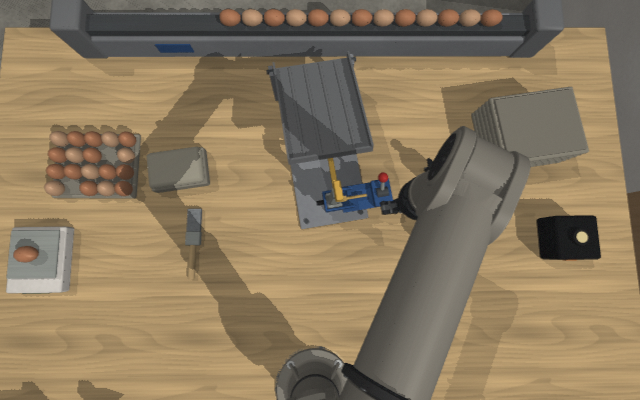

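The ball at (383,177) now leans to the tray side. The grip top is still at 282, the bystanders are undisturbed and the arm is clear.

```bash
python3 -c "
from cell import job_done;print(job_done())"
```

```text
the job is handed in; nothing more can be done
None
```

I raised the column to its fourth click and let it down gently on to the pawl, about 65 mm up. I then pushed the lock lever to its far stop, backed the arm clear of everything and handed the job in at about 26 s.

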